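# Index the specimen arm one hole towards the lamp

## Robot

A 6-joint arm with a two-finger parallel gripper is mounted at the origin on the work surface. World frame = base frame: x ahead of the robot, y to its left, z up, the work surface at z = 0. Lengths are in m, angles in rad, forces in N, time in s.
With the tool pointing down it reaches from about 0.3 to 0.875 m from the base axis. Payload 6.4 kg.
Tool frame: the origin (TCP) lies between the finger pads; the fingertips stand ctrl.tip_reach ahead of it and the grasp point (between the pads) lies 11 mm behind it (ctrl.tip_reach is the distance from the TCP to the fingertips, in m); z points along the fingers, x is the direction in which the jaws open and shut, and the axes are right-handed (so a half turn about z gives the same grasp; the last joint's range is limited). The gripper opens to 85 mm and grips with 20 to 120 N. Pads are 22 mm wide; open, the fingers measure 114 mm over their backs; the gripper's body (76 mm by 85 mm) begins 54 mm behind the grasp point. The pads swing forward as they close: fully open they stand 13 mm farther back than shut.
Start: joints at [0.969, 0.181, 1.607, -0, 1.354, -0.206], TCP at [0.222, 0.531, 0.239] pointing down, gripper open.
Joint ranges: [-2.99, 2.99], [-0.89, 2.07], [0.3, 2.58], [-1.14, 4.28], [0, 2.63], [-3.12, 3.12]. Speed limits (rad/s): [2.57, 2.57, 3.01, 3.14, 3.14, 3.14].

## Interface

Orientations are given as a unit quaternion [w, x, y, z].
In Python, from bench import telemetry, viewer, ticket, nets, ctrl gives the robot as it stands.
- The arm moves only by the tool step_arm, never from a script. Its argument "plan" is a list of rows, each a list of 2 entries, a list of its own where there are three numbers: the shift along the tool's x, y, z in m, then the turn, a rotation vector about the tool's x, y, z in degrees. A call has 1 to 5 rows; each row is the pose to reach, as a shift and turn from the pose commanded when the call began, along the tool's axes at that moment; what a row does not reach only later rows make up. A row lasts 1/10 s, in which the tool goes at most 50 mm and 8.59 degrees, less where a joint would pass 70% of its speed; a pose out of reach is approached as far as the arm can. A call with a gripper value outside its range is refused whole. "fingers" is the opening in per cent of the stroke, from 0 (shut) to 100 (fully open), set as the call begins (left out, the last holds). The fingers move at their own pace and stop on an object; the grip force is fixed at half the most. Time passes only in rows, so rows that repeat a pose let the fingers close. It gives the time, the measured TCP pose, the force and the opening at its end, in the units of the state.
- telemetry.get_obs(): the state, without advancing time (a new reading comes with each control period).
- viewer.camera(name): name is "scene" or "side" or "wrist"; returns the picture (384x512x3 uint8, red, green, blue); there is no depth.
- viewer.get_calibration(name): a dict with "K" (3x3 intrinsics, pixels), "origin" and "orientation" of the camera in the world. Camera axes: x right, y up, looking along -z (the intrinsics and any distortion apply to the point x, -y, -z); pixel columns grow to the right and rows downward; lengths in m; the calibration is good to about 2 mm. A picture is of the moment at which its call begins: read the wrist's pose just before it. get_calibration takes no time and is no camera call; for the wrist camera it gives the pose at the moment of the call.
- ticket.hand_in(): hands the job in, once; it reports no verdict.
Trained networks look in the newest picture that a camera, given by its name, has taken for a name from the list of things; names that differ only in an ending like _2 or _b are one class to them, and where a whole thing is asked for, a point or a joint stands for the part that bears it (a point fixed in the world has none). Each returns a list of dicts, best first, with "score" (0 to 1); they miss things now and then, are a little off and sometimes report something else, mostly with a low value. They report only what shows in the picture. A call takes as long as a camera call. They do not tell look-alikes from the thing itself.
- nets.boxes_of(thing, camera): "extent" ([left, top, right, bottom] in pixels, round what is visible of it).
The state is a dict: "time_s": time; "q": joint angles; "dq": joint speeds; "joint_efforts": joint torques, N m; "eef_pos": TCP position; "eef_rot": TCP orientation; "wrist_force": force on the tool from outside, world axes, zero at the start; "torque": the same for the moment, N m; "opening": opening from 0.0 (shut) to 1.0 (fully open).
Only numpy, scipy, OpenCV 4.12 (cv2) and the standard library are available. Lean on these libraries where they do the work, as an engineer would, in place of code of your own. Each camera call takes 0.05 s, during which the arm holds its last target.

## Task

Bring the specimen one station nearer to the lamp: hook a fingertip under the pull ring, lift the spring index pin out of its hole, swing the arm one hole towards the side on which the lamp stands, and let the pin spring fully home in that next hole. Do it gently, without clamping the ring between the fingers, leave the specimen sitting in its seat on the arm, and do not disturb the other things on the bench.

Things in the scene. Friction and masses are not known exactly. Their poses are not given: they have to be found in the camera images.
- stand: white cast stand fixed to the bench. Origin: on the vertical pivot axis of the swing arm, at bench level. Its -x axis points from the pivot to the middle hole (towards the robot), +y to the left seen from the robot. Curved metal index plate, 50 mm wide, top 70 mm high, with five holes (13 mm) at radius 160 mm, at -40, -20, 0, 20, 40 degrees. The pin starts in the middle hole
- swing_arm (a joint): angle of the flat metal swing arm (rad): 0 at the middle hole, positive when its free end is towards the stand's +y (left seen from the robot). Holes at -0.698, -0.349, 0, 0.349, 0.698; a seated pin leaves 0.016 of play; stops at -0.8, 0.8. Arm 34 mm wide, top 90 mm high, free end 180 mm from the pivot. Slight friction (0.15 Nm): it stays where it is left
- index_pin (a joint): lift of the spring index pin with its ring (m): 0 fully home in a hole, above 0.008 clear of the index plate (let go between holes it rests on the plate at about 0.008), 0.024 top stop. The spring presses it down with 5 N at 0, 11 N at 0.024. It slides straight up and down in the arm and drops home by itself when let go over a hole
- ring (a point): centre of the round steel pull ring on top of the pin, 160 mm from the pivot. It stands upright, fixed to the pin; its open hole looks along the arm: this frame's x points along the arm from ring to pivot, y across, z up. Hole 52 mm across, bar 7 mm thick. At rest the centre is 141 mm above the bench. Below it is a collar 24 mm wide, top at 104 mm. 60 mm of free space beyond it, then the specimen
- ring_top (a point): underside of the ring's top, where a fingertip lifts: 26 mm above the ring's centre. A slanting fingertip, pointing along the arm and down, pushed through the ring from the free end of the arm and then raised, lifts the pin
- specimen_mid (a point): specimen in a round metal chuck, 38 mm diameter and 40 mm high, loose, sitting upright in a shallow round seat on top of the arm, 80 mm from the pivot. This point is 20 mm above its underside; z is its axis.
- seat (a point): centre of the floor of that seat on the arm, 90 mm above the bench; a rim about 5 mm high and 45 mm inside diameter surrounds it.
- lamp: white bench lamp, fixed: round foot 104 mm diameter, thin upright stem, shaded head reaching away from the robot, 280 mm high. Origin at the centre of the foot's underside. It stands on the left or the right of the stand, about 320 mm from the pivot, and shows which way to swing.
- jar_rack: fixed white rack of six clear jars, 130 by 90 by 90 mm, on the other side of the stand from the lamp. Origin at the centre of its underside.
- driver: screwdriver with black handle, 160 mm, lying loose in front of the stand. Bystander.
- dish: white lidded culture dish, 88 mm diameter, 16 mm high, loose, origin under its centre. Bystander.
- vial: small amber vial, 28 mm diameter, 50 mm high, loose, origin under its centre. Bystander.
- slide_box: grey slide box 90 by 75 by 32 mm, loose, origin under its centre. Bystander.
- buffer: white bottle, 54 mm diameter, 120 mm high, loose, origin under its centre. Bystander.
- block_tray: small white divided tray 80 by 55 by 14 mm, loose, origin under its centre. Bystander.
- cup: white ceramic cup, 60 mm diameter, 70 mm high, loose, origin under its centre. Bystander.
Things that resemble listed ones, but are neither listed nor needed, are in the scene too. What is shaped like the part that bears specimen_mid but yellow is not meant.

How it is judged:
By the outcome, as a careful person would: the job done as asked, in the order asked, and still so for the second after the job is handed in, with the robot touching nothing.
It also fails if it takes over 45 s, if anything falls off the work surface, if the arm or the gripper's body presses on something with over 40 N, if the wrist force passes 120 N, or if a joint passes its speed limit or range.

## Working session

There is one attempt and no reset: what is moved stays moved. The work goes in short steps, Python scripts to look and compute and a tool call to move; the robot and the scene stay as the last step left them, time stands still between calls to the robot, and variables do not carry over. Pictures are saved under pics/ and viewed, and the job is handed in when it is done.

Besides the shell and the picture viewer there is one more tool, called as name([rows], argument=value, ...), one row to a line, values as JSON. step_arm: Moves the arm, as the interface text tells. Its arguments: {"type":"object","properties":{"plan":{"type":"array"},"fingers":{"type":"number"}},"required":["plan"]}

```bash
mkdir -p pics; ls; cat > h.py <<'E'
import numpy as np, cv2
from bench import telemetry, viewer, ticket, nets, ctrl
from scipy.spatial.transform import Rotation as R
def rot(q): return R.from_quat([q[1],q[2],q[3],q[0]]).as_matrix()
def snap(cam,name):
    im=viewer.camera(cam); cv2.imwrite('pics/'+name+'.png',cv2.cvtColor(im,cv2.COLOR_RGB2BGR)); return im
def cal(cam):
    c=viewer.get_calibration(cam); return np.array(c['K']),np.array(c['origin']),rot(c['orientation'])
def proj(p,c):
    K,o,Rm=c; d=Rm.T@(np.array(p)-o); v=K@np.array([d[0],-d[1],-d[2]]); return v[:2]/v[2]
def ray(px,c):
    K,o,Rm=c; v=np.linalg.inv(K)@np.array([px[0],px[1],1.]); d=Rm@np.array([v[0],-v[1],-v[2]]); return o,d/np.linalg.norm(d)
def onz(px,c,z):
    o,d=ray(px,c); return o+d*(z-o[2])/d[2]
E
python3 - <<'E'
from h import *
o=telemetry.get_obs(); print(o); print(ctrl.tip_reach)
for c in ['scene','side','wrist']:
    print(c,viewer.get_calibration(c)); snap(c,c+'0')
    for t in ['ring','specimen_mid','lamp','stand','swing_arm','jar_rack','index_pin']:
        for b in nets.boxes_of(t,c)[:3]: print(' ',t,np.round(b['extent']),round(b['score'],2))
E
```

```text
pics
{'time_s': 0.0, 'q': array([ 9.68674133e-01,  1.81545333e-01,  1.60802016e+00,  6.89999140e-06,
        1.35377345e+00, -2.06306056e-01]), 'dq': array([ 0.00103642, -0.00019761,  0.00024174,  0.00354996, -0.0003855 ,
        0.00032352]), 'joint_efforts': array([ 2.98354171e-03, -4.44870651e+01, -3.51348281e+01,  1.03977693e-04,
        9.03252047e-03,  3.93091545e-05]), 'eef_pos': array([0.22137231, 0.53009662, 0.23837584]), 'eef_rot': array([ 3.21702044e-04,  8.32334570e-01,  5.54272858e-01, -8.11731654e-04]), 'wrist_force': array([-0.561002  ,  0.31184539, -0.1283222 ]), 'torque': array([ 0.0511854 , -0.01124966,  0.03206542]), 'opening': 0.9958931818917875}
0.008
scene {'K': array([[393.23214487,   0.        , 262.94981062],
       [  0.        , 393.23214487, 190.14105762],
       [  0.        ,   0.        ,   1.        ]]), 'origin': array([ 0.99983477, -0.34540669,  0.80107987]), 'orientation': array([0.8558616 , 0.30874336, 0.14946567, 0.38708974])}
  ring [252. 171. 276. 199.] 0.77
  ring [232. 136. 270. 167.] 0.73
  specimen_mid [284. 206. 298. 225.] 0.83
  specimen_m
[... 507 characters left out ...]
133622,  0.36524942, -0.04295117, -0.12604616])}
  ring [237. 166. 249. 192.] 0.67
  specimen_mid [262. 179. 278. 193.] 0.72
  specimen_mid [239. 169. 249. 195.] 0.68
  specimen_mid [277. 160. 286. 176.] 0.53
  swing_arm [234. 170. 307. 204.] 0.95
  swing_arm [235. 254. 271. 285.] 0.35
  jar_rack [263. 264. 330. 331.] 0.57
  index_pin [236. 171. 248. 194.] 0.44
  index_pin [142. 178. 186. 217.] 0.37
wrist {'K': array([[312.38482486,   0.        , 255.55040305],
       [  0.        , 312.38482486, 189.75226591],
       [  0.        ,   0.        ,   1.        ]]), 'origin': array([0.15373126, 0.56037698, 0.37331747]), 'orientation': array([ 0.82318653, -0.1227364 , -0.08238292,  0.54819045])}
```

View pics/scene0.png

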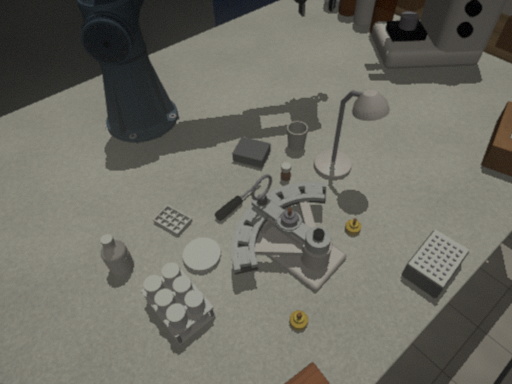

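View pics/side0.png

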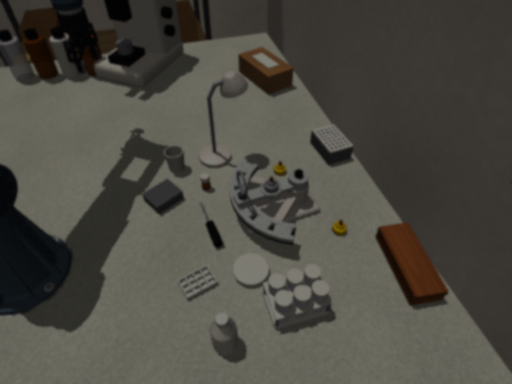

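View pics/wrist0.png

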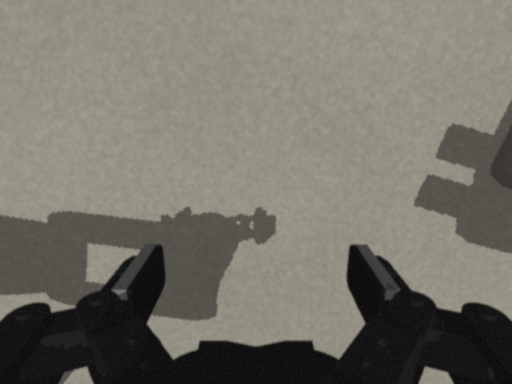

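```bash
python3 - <<'E'
from h import *
a=cv2.imread('pics/scene0.png')[150:300,200:360]; cv2.imwrite('pics/sz.png',cv2.resize(a,None,fx=4.9,fy=4,interpolation=3) if 0 else cv2.resize(a,(640,600),interpolation=3))
b=cv2.imread('pics/side0.png')[150:250,210:330]; cv2.imwrite('pics/dz.png',cv2.resize(b,(720,600),interpolation=3))
cs=cal('scene');cd=cal('side')
print('lamp foot',onz((333,164),cs,0.01),onz((216,156),cd,.01))
print('rack',onz((178,310),cs,0.05))
E
```

```text
lamp foot [0.54584184 0.28882026 0.01      ] [0.54345431 0.28332837 0.01      ]
rack [ 0.63686404 -0.27139628  0.05      ]
```

View pics/sz.png

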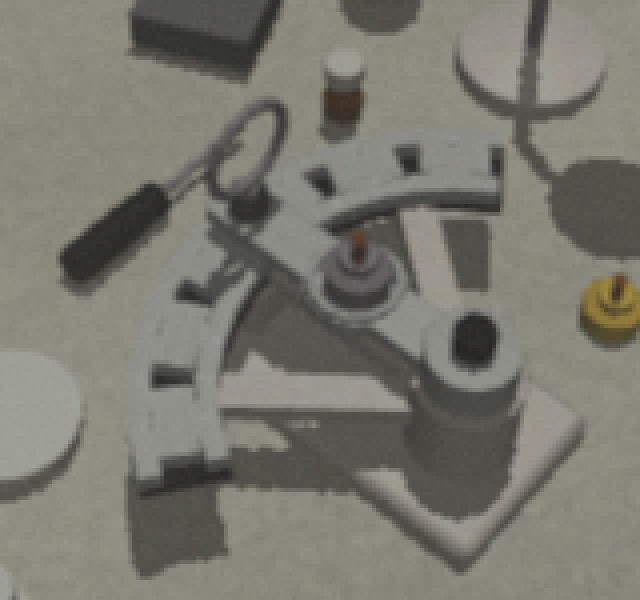

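View pics/dz.png

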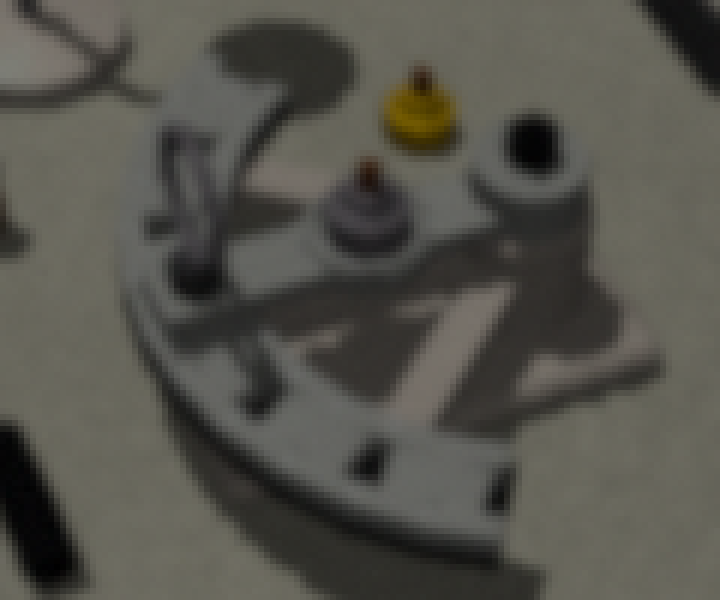

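```bash
cat > fit.py <<'E'
from h import *
from scipy.optimize import least_squares
cs=cal('scene');cd=cal('side')
d=np.pi/180
S=lambda u,v:(200+u/4,150+v/4)
D=lambda u,v:(210+u/6,150+v/6)
obs=[(cs,S(318,180),.16,20*d,.070),(cs,S(408,158),.16,40*d,.07),(cs,S(192,292),.16,-20*d,.07),(cs,S(175,376),.16,-40*d,.07),
(cs,S(248,147),.16,0,.141),(cs,S(250,203),.16,0,.104),(cs,S(358,292),.08,0,.092),
(cd,D(262,402),.16,-20*d,.07),(cd,D(370,462),.16,-40*d,.07),(cd,D(196,270),.16,0,.104),(cd,D(367,235),.08,0,.092),(cd,D(195,207),.16,0,.141)]
def pt(p,r,a,z):
    # -x axis to the middle hole; positive toward +y
    l=np.array([-r*np.cos(a), r*np.sin(a)]); c,s=np.cos(p[2]),np.sin(p[2])
    return np.array([p[0]+c*l[0]-s*l[1],p[1]+s*l[0]+c*l[1],z])
f=lambda p:np.concatenate([proj(pt(p,r,a,z),c)-np.array(px) for c,px,r,a,z in obs])
if __name__=='__main__':
    r=least_squares(f,[.65,0,0],loss='soft_l1'); print(r.x, r.x[2]/d); print(np.round(f(r.x).reshape(-1,2),1))
    for n,a in(('ring0',0),('ring20',20*d)): print(n,pt(r.x,.16,a,.141))
E
python3 fit.py
```

```text
[0.72289486 0.03059632 0.11057529] 6.33549769914068
[[ 0.6  0.7]
 [-0.2  0.7]
 [ 0.4  0.5]
 [-1.5 -0.1]
 [-1.   0.7]
 [-1.1 -2.8]
 [-1.5 -2.9]
 [ 0.7 -1. ]
 [ 0.5 -0.4]
 [ 0.1 -1.7]
 [ 0.1 -1.1]
 [-0.1 -1.5]]
ring0 [0.56387201 0.01294031 0.141     ]
ring20 [0.56742355 0.06839411 0.141     ]
```

```bash
cat >> h.py <<'E'
def tgtR(th,psi,sgn):
    th,psi=np.radians(th),np.radians(psi)
    z=np.array([np.cos(th)*np.cos(psi),np.cos(th)*np.sin(psi),-np.sin(th)]); x=sgn*np.array([-np.sin(psi),np.cos(psi),0]); y=np.cross(z,x)
    return np.array([x,y,z]).T
def move(p,Rt,o=None):
    o=o or telemetry.get_obs(); R0=rot(o['eef_rot'])
    s=R0.T@(np.array(p)-o['eef_pos']); w=np.degrees(R.from_matrix(R0.T@Rt).as_rotvec())
    print('shift',np.round(s,4).tolist(),'turn',np.round(w,2).tolist(),'|w|',round(float(np.linalg.norm(w)),1)); return s,w
E
python3 - <<'E'
from h import *
o=telemetry.get_obs(); R0=rot(o['eef_rot']); print(R0.round(2)); K,c,Rc=cal('wrist'); print('cam in tool',R0.T@(c-o['eef_pos']),(R0.T@Rc).round(2), o['time_s'])
ring=np.array([.5639,.0129,.141])
for sg in (1,-1):
    T=tgtR(30,6.3,sg); print(T.round(2)); move(ring-T[:,2]*(.008+.12),T)
E
```

```text
[[ 0.39  0.92  0.  ]
 [ 0.92 -0.39  0.  ]
 [ 0.   -0.   -1.  ]]
cam in tool [ 0.00130448 -0.07418311 -0.13397296] [[ 1.    0.   -0.  ]
 [-0.   -0.96 -0.29]
 [-0.    0.29 -0.96]] 1.2
[[-0.11  0.5   0.86]
 [ 0.99  0.05  0.1 ]
 [ 0.    0.87 -0.5 ]]
shift [-0.3994, 0.4184, 0.0343] turn [-58.67, 15.16, -26.26] |w| 66.0
[[ 0.11 -0.5   0.86]
 [-0.99 -0.05  0.1 ]
 [-0.   -0.87 -0.5 ]]
shift [-0.3994, 0.4184, 0.0343] turn [19.86, 76.85, 133.1] |w| 155.0
```

step_arm([
  [[-0.02, 0.018, -0.002], [0, 0, 8]],
  [[-0.04, 0.037, -0.004], [0, 0, 16]],
  [[-0.06, 0.055, -0.006], [0, 0, 24]],
  [[-0.08, 0.074, -0.008], [0, 0, 32]],
  [[-0.102, 0.092, -0.01], [0, 0, 40]],
], fingers=0)

```text
time_s: 1.7
eef_pos: [0.2676, 0.4001, 0.2494]
eef_rot: [-0.0, 0.972, 0.234, 0.0]
wrist_force: [0.3, -0.6, 0.4]
opening: 0.146
```

```bash
python3 - <<'E'
from h import *
o=telemetry.get_obs(); print(o['q'].round(2),o['opening'])
move([.40,0,.29],tgtR(90,6.3,-1))
E
```

```text
[ 0.73 -0.04  1.82 -0.    1.36  0.26] 0.1459153971315266
shift [-0.0637, 0.4166, -0.0406] turn [-0.02, -0.01, 110.71] |w| 110.7
```

step_arm([
  [[-0.005, 0.03, -0.003], [0, 0, 8]],
  [[-0.01, 0.06, -0.006], [0, 0, 16]],
  [[-0.014, 0.09, -0.009], [0, 0, 24]],
  [[-0.019, 0.12, -0.012], [0, 0, 32]],
  [[-0.023, 0.15, -0.015], [0, 0, 40]],
])

```text
time_s: 2.2
eef_pos: [0.3158, 0.2561, 0.2646]
eef_rot: [-0.0, 0.994, -0.113, 0.0]
wrist_force: [-0.0, 0.1, -0.6]
opening: -0.002
```

```bash
python3 - <<'E'
from h import *
o=telemetry.get_obs(); print(o['q'].round(2),o['opening'])
move([.40,0,.29],tgtR(90,6.3,-1))
E
```

```text
[ 0.39 -0.25  1.97 -0.    1.42  0.61] -0.0023563136979840157
shift [0.1396, 0.2306, -0.0254] turn [-0.03, -0.01, 70.71] |w| 70.7
```

step_arm([
  [[0.016, 0.026, -0.003], [0, 0, 8]],
  [[0.031, 0.051, -0.006], [0, 0, 16]],
  [[0.047, 0.077, -0.009], [0, 0, 24]],
  [[0.062, 0.102, -0.012], [0, 0, 32]],
  [[0.078, 0.128, -0.015], [0, 0, 40]],
])

```text
time_s: 2.7
eef_pos: [0.3639, 0.1141, 0.2797]
eef_rot: [-0.0, 0.895, -0.446, 0.0]
wrist_force: [0.5, -0.1, -0.6]
opening: -0.001
```

```bash
python3 - <<'E'
from h import *
o=telemetry.get_obs(); print(o['q'].round(2),o['opening'])
move([.40,0,.29],tgtR(60,6.3,-1))
E
```

```text
[-0.01 -0.33  2.    0.    1.47  0.91] -0.0011983599409282506
shift [0.1128, 0.0398, -0.0103] turn [29.23, 8.02, 29.99] |w| 42.6
```

step_arm([
  [[0.02, 0.007, -0.002], [5, 1.4, 5.2]],
  [[0.04, 0.014, -0.004], [10, 2.7, 10.3]],
  [[0.06, 0.021, -0.006], [15, 4.1, 15.5]],
  [[0.08, 0.028, -0.008], [20, 5.4, 20.6]],
  [[0.1, 0.035, -0.01], [25, 6.8, 25.8]],
])

```text
time_s: 3.2
eef_pos: [0.3968, 0.0135, 0.2899]
eef_rot: [-0.168, 0.751, -0.621, 0.149]
wrist_force: [-0.4, 0.8, 0.4]
opening: -0.005
```

```bash
python3 - <<'E'
from h import *
o=telemetry.get_obs(); print(o['q'].round(2),o['opening'])
ring=np.array([.5639,.0129,.141])
T=tgtR(30,6.3,-1)
print(ring-T[:,2]*(.008+.10))
move(ring-T[:,2]*(.008+.10),T)
E
```

```text
[-0.49 -0.7   2.26  0.28  1.22  0.84] -0.005406887784270192
[0.47093409 0.00263647 0.195     ]
shift [0.0228, -0.0221, 0.1167] turn [34.02, 2.32, 3.9] |w| 34.3
```

step_arm([
  [[0.0046, -0.0044, 0.023], [6.8, 0.5, 0.8]],
  [[0.009, -0.009, 0.047], [13.6, 0.9, 1.6]],
  [[0.0137, -0.013, 0.07], [20.4, 1.4, 2.3]],
  [[0.018, -0.018, 0.093], [27.2, 1.9, 3.1]],
  [[0.0228, -0.0221, 0.1167], [34, 2.3, 3.9]],
])

```text
time_s: 3.7
eef_pos: [0.4812, 0.0078, 0.2139]
eef_rot: [-0.356, 0.667, -0.578, 0.308]
wrist_force: [0.1, 1.2, 1.2]
opening: -0.0
```

```bash
python3 - <<'E'
from h import *
o=telemetry.get_obs(); print(o['q'].round(2),o['eef_pos'],o['time_s'])
ring=np.array([.5639,.0129,.141])
T=tgtR(30,6.3,-1)
move(ring-T[:,2]*(.008+.10),T)
snap('wrist','w1');snap('scene','s1');snap('side','d1')
c=cal('wrist'); print('ring proj',proj(ring,c),proj(ring+[0,0,.0295],c))
for t in ['ring','specimen_mid','swing_arm']:
  for b in nets.boxes_of(t,'wrist')[:3]: print(' ',t,np.round(b['extent']),round(b['score'],2))
a=cv2.imread('pics/scene0.png')
b=cv2.imread('pics/s1.png')[150:300,200:360]; cv2.imwrite('pics/s1z.png',cv2.resize(b,(640,600),interpolation=3))
E
```

```text
[-0.67 -0.56  2.58  1.16  0.72 -0.01] [0.48115679 0.00781531 0.21385993] 3.7
shift [0.0037, 0.0217, 0.0015] turn [3.84, 1.65, 0.93] |w| 4.3
ring proj [269.16281269 202.73519014] [270.08418883 179.38744725]
  ring [221. 180. 301. 234.] 0.69
  specimen_mid [244. 148. 278. 182.] 0.83
  specimen_mid [335. 129. 362. 158.] 0.66
  specimen_mid [159. 143. 186. 174.] 0.61
  swing_arm [221. 106. 301. 242.] 0.86
```

View pics/w1.png

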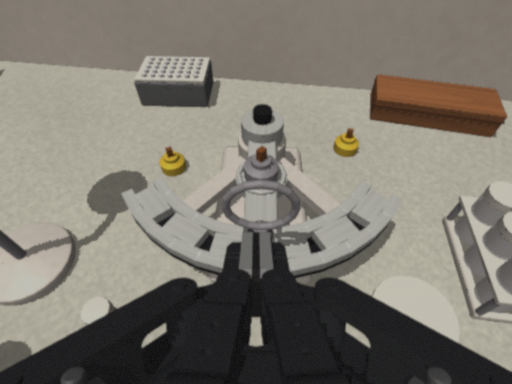

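View pics/s1z.png

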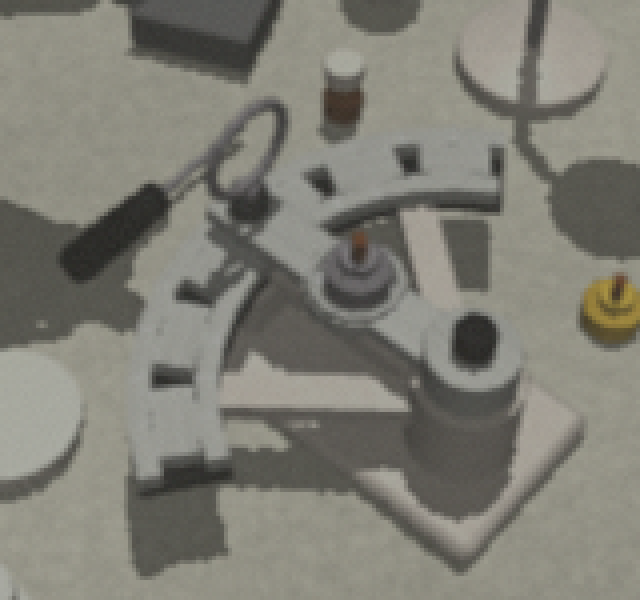

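View pics/d1.png

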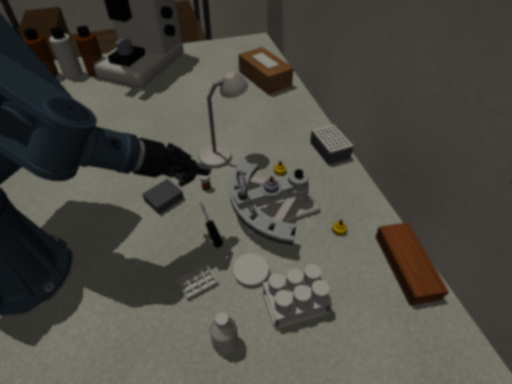

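```bash
python3 - <<'E'
from h import *
o=telemetry.get_obs(); c=cal('wrist'); snap('wrist','w2'); o2=telemetry.get_obs()
print(o['eef_pos'],o2['eef_pos'],o['q'].round(3)); T=rot(o['eef_rot']); print(T.round(3))
import pickle; pickle.dump(c,open('c2.pkl','wb'))
print(proj([.5639,.0129,.141],c), 'tip',proj(o['eef_pos']+T[:,2]*.008,c))
b=cv2.imread('pics/w2.png')[90:290,120:400]; cv2.imwrite('pics/w2z.png',cv2.resize(b,(784,560),interpolation=3))
E
```

```text
[0.4806788  0.00942941 0.21436009] [0.4808527  0.0093449  0.21474191] [-6.710e-01 -5.670e-01  2.572e+00  1.150e+00  7.260e-01  2.000e-03]
[[ 0.147 -0.555  0.818]
 [-0.989 -0.08   0.124]
 [-0.003 -0.828 -0.561]]
[267.88511776 206.65734711] tip [257.63510002 249.64565742]
```

View pics/w2z.png

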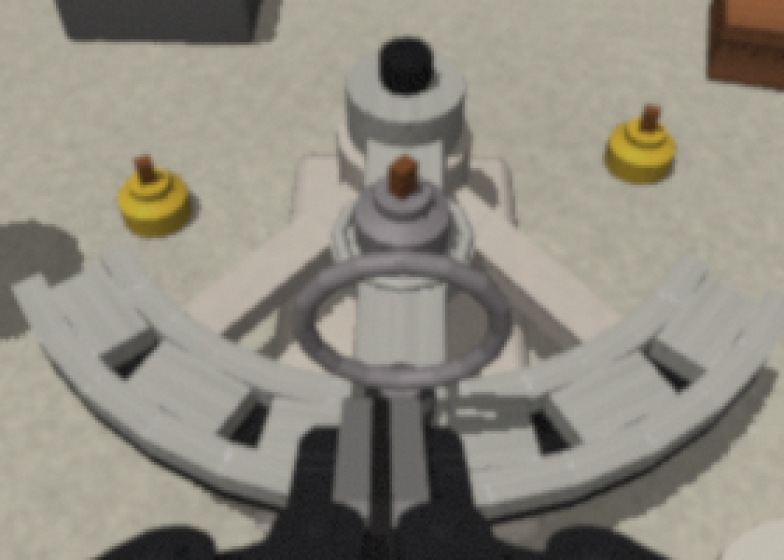

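```bash
python3 - <<'E'
import fit; from fit import *; import pickle
cw=pickle.load(open('c2.pkl','rb'))
W=lambda u,v:(120+u/2.8,90+v/2.8)
n=[(cw,W(245,418),.16,20*d,.07),(cw,W(132,352),.16,40*d,.07),(cw,W(557,428),.16,-20*d,.07),(cw,W(675,365),.16,-40*d,.07),(cw,W(402,321),.16,0,.141)]
for obs in (fit.obs, n, fit.obs+n):
    fit.obs=obs
    r=least_squares(fit.f,[.65,0,0],loss='soft_l1'); print(r.x, r.x[2]/d, pt(r.x,.16,0,.141),pt(r.x,.16,20*d,.141)); print(np.round(fit.f(r.x).reshape(-1,2)[-5:],1).tolist())
E
```

```text
[0.72289486 0.03059632 0.11057529] 6.33549769914068 [0.56387201 0.01294031 0.141     ] [0.56742355 0.06839411 0.141     ]
[[0.7, -1.0], [0.5, -0.4], [0.1, -1.7], [0.1, -1.1], [-0.1, -1.5]]
[0.72104616 0.03440142 0.11413771] 6.539608820355537 [0.56208722 0.01617901 0.141     ] [0.56544119 0.07164511 0.141     ]
[[1.9, -0.0], [1.3, -0.1], [-2.4, -0.6], [-1.6, 0.2], [0.1, 3.3]]
[0.72177772 0.03329147 0.11527109] 6.604547155474883 [0.56283954 0.01488891 0.141     ] [0.56613063 0.07035878 0.141     ]
[[3.2, -0.4], [2.6, -0.5], [-1.1, -1.2], [-0.5, -0.4], [1.8, 2.8]]
```

```bash
cat >> h.py <<'E'
ring=np.array([.5630,.0155,.141])
piv=np.array([.7219,.0335])
E
python3 - <<'E'
from h import *
T=tgtR(33,6.5,-1)
print(telemetry.get_obs()['time_s'])
move(ring-T[:,2]*(.008+.035),T)
E
```

```text
4.05
shift [0.0049, 0.0158, 0.0664] turn [1.08, 1.73, 0.97] |w| 2.3
```

step_arm([
  [[0.001, 0.003, 0.016], [0.3, 0.4, 0.2]],
  [[0.0025, 0.008, 0.033], [0.5, 0.9, 0.5]],
  [[0.004, 0.012, 0.05], [0.8, 1.3, 0.8]],
  [[0.0049, 0.0158, 0.0664], [1.1, 1.7, 1]],
  [[0.0049, 0.0158, 0.0664], [1.1, 1.7, 1]],
])

```text
time_s: 4.55
eef_pos: [0.5273, 0.0124, 0.1626]
eef_rot: [-0.357, 0.655, -0.586, 0.316]
wrist_force: [0.0, 0.2, 0.4]
opening: -0.0
```

```bash
cat > look.py <<'E'
from h import *
import sys,pickle
n=sys.argv[1]
o=telemetry.get_obs(); c=cal('wrist'); snap('wrist',n); T=rot(o['eef_rot'])
pickle.dump(c,open('c_%s.pkl'%n,'wb'))
print(o['time_s'],o['eef_pos'].round(4),o['q'].round(2),'F',o['wrist_force'].round(1),'th',np.degrees(np.arcsin(-T[2,2])).round(1),'psi',np.degrees(np.arctan2(T[1,2],T[0,2])).round(1))
print('ring',proj(ring,c),'tip',proj(o['eef_pos']+T[:,2]*.008,c))
b=cv2.imread('pics/%s.png'%n)[90:290,120:400]; cv2.imwrite('pics/%sz.png'%n,cv2.resize(b,(784,560),interpolation=3))
for k in ('scene','side'): snap(k,n+k)
a=cv2.imread('pics/%sscene.png'%n)[150:250,210:330]; e=cv2.imread('pics/%sside.png'%n)[140:240,190:310]
cv2.imwrite('pics/%sb.png'%n,np.vstack([cv2.resize(a,(360,300),interpolation=3),cv2.resize(e,(360,300),interpolation=3)]) if 0 else np.hstack([cv2.resize(a,(400,333),interpolation=3),cv2.resize(e,(400,333),interpolation=3)]))
E
python3 look.py w3
python3 - <<'E'
from h import *
T=tgtR(33,6.5,-1)
move(ring-T[:,2]*(.008+.035),T)
E
```

```text
4.55 [0.5273 0.0124 0.1626] [-0.52 -0.18  2.5   1.69  0.53 -0.51] F [0.  0.2 0.4] th 33.1 psi 6.7
ring [259.05073113 220.84120753] tip [257.66430674 249.58452664]
shift [0.0004, -0.0001, -0.0001] turn [-0.06, 0.1, -0.08] |w| 0.1
```

View pics/w3z.png

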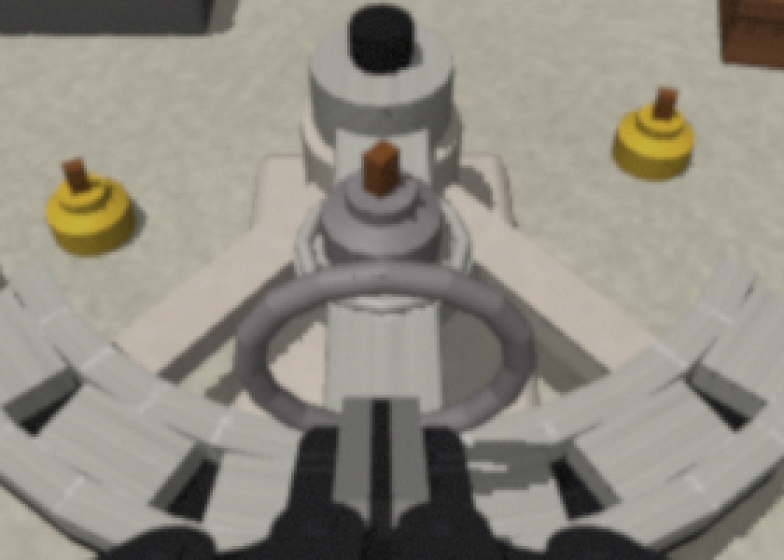

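View pics/w3b.png

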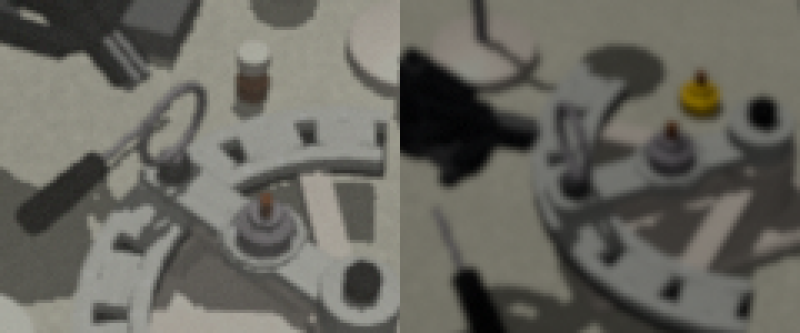

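```bash
python3 - <<'E'
from h import *; import pickle
c=pickle.load(open('c_w3.pkl','rb'))
for dz in (.033,.0295,.026,-.026): 
    q=proj(ring+[0,0,dz],c); print(dz,q,(q-[120,90])*2.8)
E
```

```text
0.033 [259.26338112 185.21773124] [389.93746713 266.60964747]
0.0295 [259.2377601  189.50980585] [389.86572829 278.62745637]
0.026 [259.21295276 193.66557337] [389.79626772 290.26360542]
-0.026 [258.91947488 242.82946975] [388.97452966 427.92251531]
```

step_arm([
  [[0.0005, 0, 0.012], [0, 0, 0]],
  [[0.0005, 0, 0.024], [0, 0, 0]],
  [[0.0005, 0, 0.035], [0, 0, 0]],
  [[0.0005, 0, 0.046], [0, 0, 0]],
  [[0.0005, 0, 0.055], [0, 0, 0]],
])

```text
time_s: 5.2
eef_pos: [0.5738, 0.016, 0.1351]
eef_rot: [-0.357, 0.655, -0.585, 0.318]
wrist_force: [0.2, -1.1, -0.2]
opening: 0.002
```

```bash
python3 look.py w4
```

```text
5.2 [0.5738 0.016  0.1351] [-0.43  0.05  2.38  2.    0.5  -0.79] F [ 0.2 -1.1 -0.2] th 32.8 psi 6.5
ring [256.29017611 273.2803911 ] tip [257.69751737 249.56172864]
```

View pics/w4z.png

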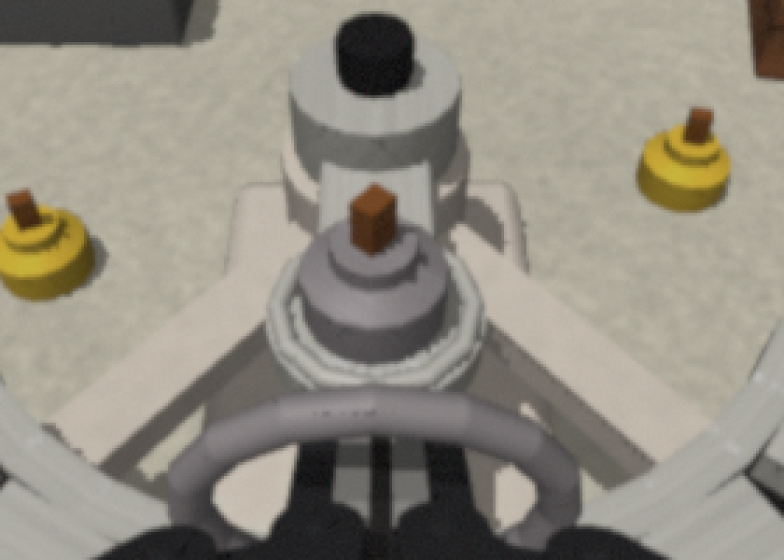

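View pics/w4b.png

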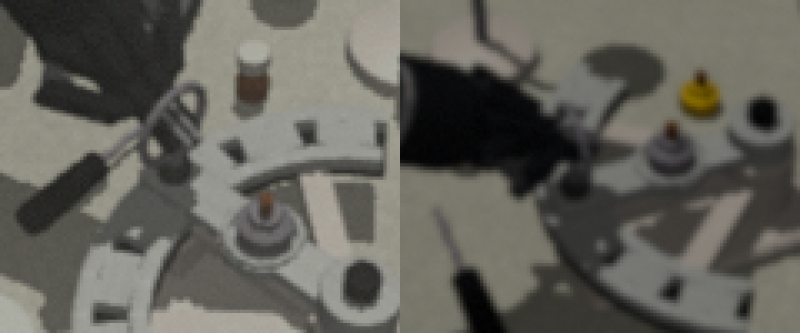

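step_arm([
  [[0, -0.0034, -0.0022], [0, 0, 0]],
  [[0, -0.0067, -0.0043], [0, 0, 0]],
  [[0, -0.0084, -0.0054], [0, 0, 0]],
  [[0, -0.0101, -0.0065], [0, 0, 0]],
  [[0, -0.0101, -0.0065], [0, 0, 0]],
])

```text
time_s: 5.85
eef_pos: [0.5729, 0.0162, 0.1455]
eef_rot: [-0.357, 0.655, -0.586, 0.317]
wrist_force: [-0.5, -0.6, 0.1]
opening: 0.001
```

step_arm([
  [[0, -0.0017, -0.0011], [0, 0, 0]],
  [[0, -0.0034, -0.0022], [0, 0, 0]],
  [[0, -0.005, -0.0032], [0, 0, 0]],
  [[0, -0.005, -0.0032], [0, 0, 0]],
])

```text
time_s: 6.25
eef_pos: [0.5721, 0.0164, 0.15]
eef_rot: [-0.356, 0.655, -0.586, 0.316]
wrist_force: [-1.4, -1.3, -7.0]
opening: 0.0
```

step_arm([
  [[0, -0.0025, -0.0016], [0, 0, 0]],
  [[0, -0.005, -0.0032], [0, 0, 0]],
  [[0, -0.0075, -0.0049], [0, 0, 0]],
  [[0, -0.01, -0.0065], [0, 0, 0]],
  [[0, -0.0112, -0.0073], [0, 0, 0]],
])

```text
time_s: 6.75
eef_pos: [0.5723, 0.0164, 0.1639]
eef_rot: [-0.356, 0.655, -0.586, 0.316]
wrist_force: [-4.0, -0.7, -10.2]
opening: -0.002
```

```bash
python3 look.py w5
```

```text
6.75 [0.5723 0.0164 0.1639] [-0.43 -0.05  2.38  1.8   0.46 -0.57] F [ -4.   -0.7 -10.2] th 33.1 psi 6.6
ring [257.54471425 295.18187028] tip [257.71137937 249.58651362]
```

View pics/w5b.png

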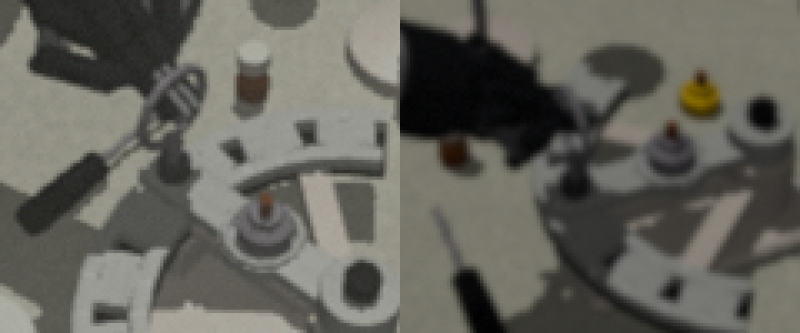

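View pics/w5z.png

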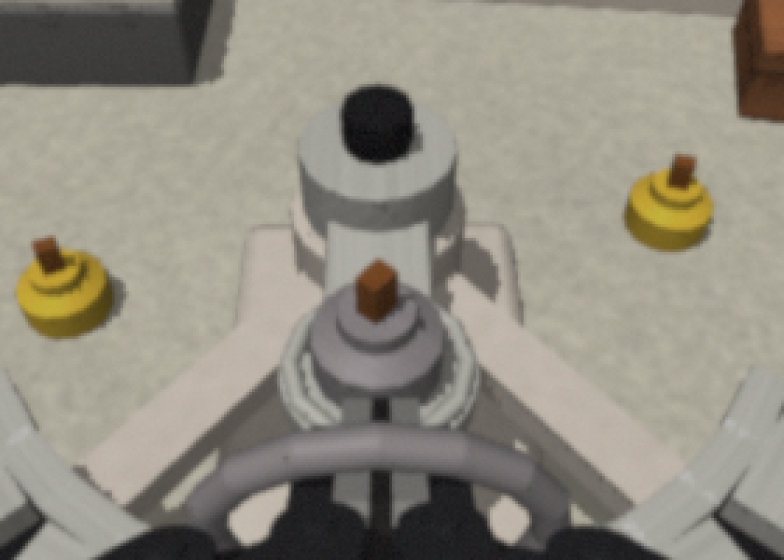

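```bash
cat > sw.py <<'E'
from h import *
import sys
def sweep(angs):
    o=telemetry.get_obs(); R0=rot(o['eef_rot'])
    for a in angs:
        Q=R.from_euler('z',-a,degrees=True).as_matrix()
        p=o['eef_pos'].copy(); p[:2]=piv+Q[:2,:2]@(p[:2]-piv)
        print(a,np.round(R0.T@(p-o['eef_pos']),4).tolist(),np.round(np.degrees(R.from_matrix(R0.T@Q@R0).as_rotvec()),2).tolist())
sweep([float(x) for x in sys.argv[1:]])
E
python3 sw.py 1 3 5 7.5 10
```

```text
1.0 [-0.0026, -0.0, 0.0] [0.0, 0.84, 0.55]
3.0 [-0.0079, -0.0001, 0.0002] [0.01, 2.51, 1.64]
5.0 [-0.0131, -0.0003, 0.0005] [0.01, 4.19, 2.73]
7.5 [-0.0196, -0.0006, 0.0011] [0.02, 6.28, 4.09]
10.0 [-0.0261, -0.0012, 0.0019] [0.03, 8.38, 5.46]
```

step_arm([
  [[-0.0026, 0, 0], [0, 0.84, 0.55]],
  [[-0.0079, -0.0001, 0.0002], [0, 2.5, 1.64]],
  [[-0.0131, -0.0003, 0.0005], [0, 4.2, 2.73]],
  [[-0.0196, -0.0006, 0.0011], [0, 6.3, 4.1]],
  [[-0.0261, -0.0012, 0.0019], [0, 8.4, 5.46]],
])

```text
time_s: 7.4
eef_pos: [0.5715, 0.0404, 0.1635]
eef_rot: [0.328, -0.604, 0.639, -0.345]
wrist_force: [-4.5, -0.0, -9.0]
opening: -0.002
```

```bash
python3 look.py w6; python3 sw.py 2 4 6 8 9
```

```text
7.4 [0.5715 0.0404 0.1635] [-0.21 -0.04  2.38  2.5   0.22 -1.03] F [-4.5 -0.  -9. ] th 33.1 psi -3.0
ring [306.7707119  290.16556814] tip [258.0158224  249.23232833]
2.0 [-0.0053, -0.0, 0.0001] [0.01, 1.68, 1.09]
4.0 [-0.0105, -0.0002, 0.0003] [0.01, 3.35, 2.18]
6.0 [-0.0157, -0.0004, 0.0007] [0.02, 5.03, 3.28]
8.0 [-0.021, -0.0007, 0.0012] [0.03, 6.7, 4.37]
9.0 [-0.0236, -0.0009, 0.0015] [0.03, 7.54, 4.91]
```

View pics/w6b.png

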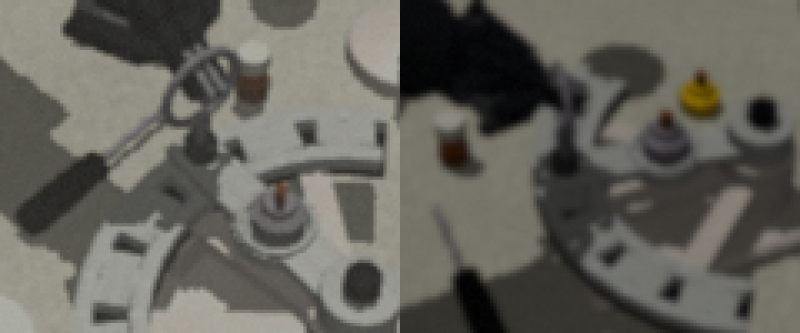

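View pics/w6z.png

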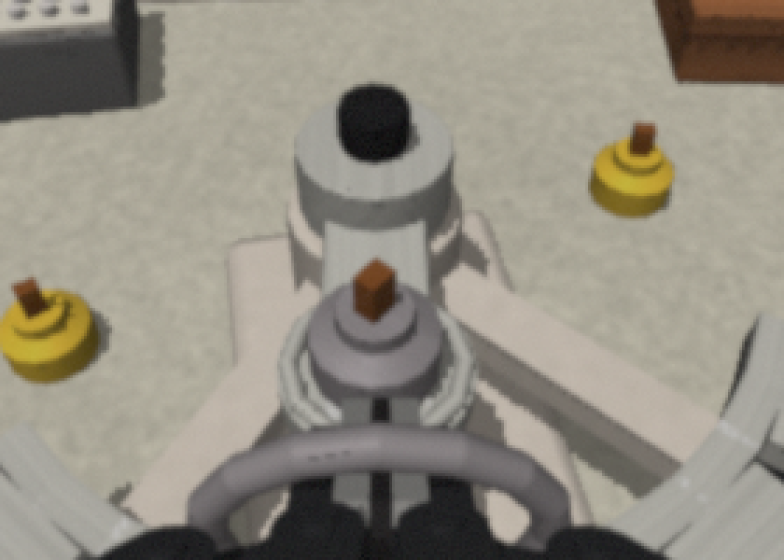

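step_arm([
  [[-0.0053, 0, 0.0001], [0, 1, 0.65]],
  [[-0.0105, -0.0002, 0.0003], [0, 2, 1.3]],
  [[-0.0157, -0.0004, 0.0007], [0, 3, 1.96]],
  [[-0.021, -0.0007, 0.0012], [0, 4, 2.6]],
  [[-0.025, -0.001, 0.0017], [0, 5, 3.2]],
])

```text
time_s: 8.05
eef_pos: [0.5743, 0.0648, 0.163]
eef_rot: [0.311, -0.572, 0.668, -0.36]
wrist_force: [-6.1, -0.8, -9.2]
opening: -0.001
```

```bash
python3 look.py w7
```

```text
8.05 [0.5743 0.0648 0.163 ] [-0.05  0.    2.34  3.58  0.2  -1.94] F [-6.1 -0.8 -9.2] th 33.2 psi -8.6
ring [354.32030927 283.10404524] tip [258.18259372 249.01521379]
```

View pics/w7b.png

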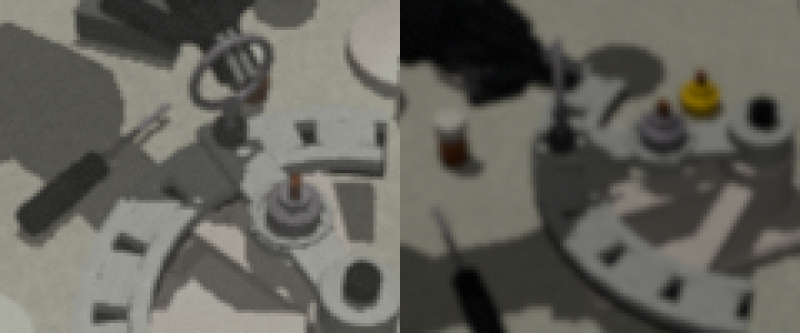

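View pics/w7z.png

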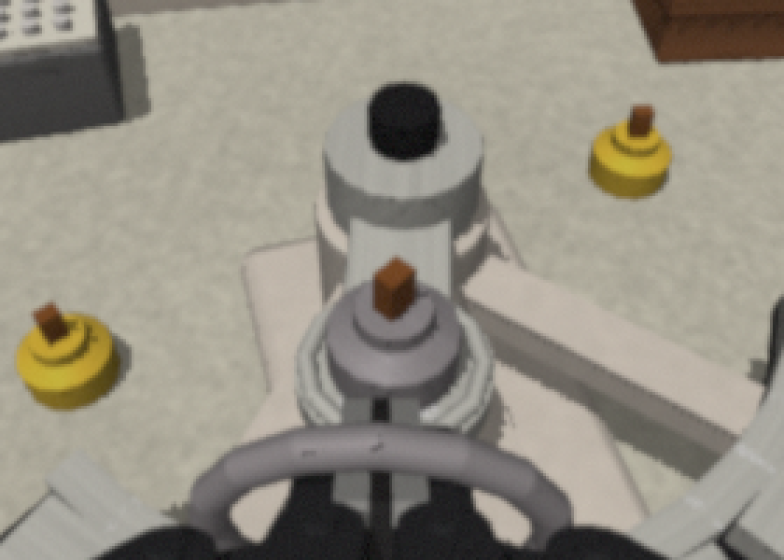

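```bash
cat > ang.py <<'E'
from fit import *
import sys
from scipy.optimize import minimize_scalar
P=[.7219,.0335,6.5*d]
def tip(img,cam,guess):
    a=cv2.cvtColor(cv2.imread(img),cv2.COLOR_BGR2HSV).astype(int); b=cv2.imread(img).astype(float)
    m=(b[...,2]-b[...,0])>30; m&=(a[...,0]<14)
    yy,xx=np.nonzero(m); k=np.hypot(xx-guess[0],yy-guess[1])<7; 
    w=(b[...,2]-b[...,0])[yy[k],xx[k]]
    return np.array([(xx[k]*w).sum(),(yy[k]*w).sum()])/w.sum(),k.sum()
n=sys.argv[1]
for cam,c in (('scene',cs),('side',cd)):
    g=lambda a,h:proj(pt(P,.08,a,h),c)
    p0,k0=tip(f'pics/{cam}0.png',cam,g(0,.143))
    best=min(np.arange(-5,45,1.),key=lambda a:np.linalg.norm(0))
    off=p0-g(0,.143)
    # iterate
    a=float(sys.argv[2])*d
    for _ in range(4):
        p,k=tip(f'pics/{n}{cam}.png',cam,g(a,.143)+off)
        r=minimize_scalar(lambda a:np.sum((g(a,.143)+off-p)**2),bounds=(-.2,.8),method='bounded'); a=r.x
    print(cam,'off',off.round(1),'k',k0,k,'angle deg',round(a/d,2),'rad',round(a,4),'res',round(r.fun**.5,2))
E
for i in "w6 10" "w7 19"; do python3 ang.py $i; done
```

```text
scene off [0.1 4.4] k 8 8 angle deg 9.41 rad 0.1642 res 0.03
side off [-0.2  3.7] k 1 4 angle deg 7.22 rad 0.126 res 0.11
scene off [0.1 4.4] k 8 9 angle deg 17.73 rad 0.3094 res 0.02
side off [-0.2  3.7] k 1 2 angle deg 16.64 rad 0.2905 res 0.03
```

step_arm([
  [[-0.002, 0, 0], [0, 0.3, 0.2]],
  [[-0.0046, 0, 0], [0, 0.8, 0.5]],
  [[-0.0046, 0, 0], [0, 0.8, 0.5]],
])

```text
time_s: 8.5
eef_pos: [0.5753, 0.0695, 0.1633]
eef_rot: [0.309, -0.567, 0.672, -0.363]
wrist_force: [-6.6, -0.1, -9.2]
opening: -0.001
```

```bash
python3 look.py w8; python3 ang.py w8 19; python3 - <<'E'
from h import *
o=telemetry.get_obs();T=rot(o['eef_rot']); z=T[:2,2]/np.linalg.norm(T[:2,2]); P=o['eef_pos'][:2]-.0094*z-piv; print(P,6.53+np.degrees(np.arctan2(P[1],-P[0])))
E
```

```text
8.5 [0.5753 0.0695 0.1633] [-0.02  0.01  2.33  3.74  0.22 -2.07] F [-6.6 -0.1 -9.2] th 33.1 psi -9.4
ring [363.26788392 282.21393473] tip [258.21983249 248.93315286]
scene off [0.1 4.4] k 8 8 angle deg 19.63 rad 0.3427 res 0.15
side off [-0.2  3.7] k 1 3 angle deg 17.66 rad 0.3082 res 0.14
[-0.15590709  0.03743832] 20.032897427759845
```

View pics/w8b.png

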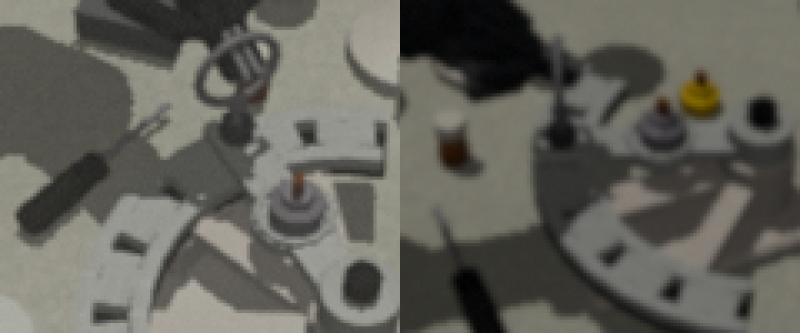

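step_arm([
  [[0, 0.0017, 0.0011], [0, 0, 0]],
  [[0, 0.0034, 0.0022], [0, 0, 0]],
  [[0, 0.0051, 0.0033], [0, 0, 0]],
  [[0, 0.0067, 0.0044], [0, 0, 0]],
  [[0, 0.0067, 0.0044], [0, 0, 0]],
])

```text
time_s: 9.15
eef_pos: [0.5754, 0.0694, 0.1554]
eef_rot: [0.309, -0.567, 0.672, -0.363]
wrist_force: [-7.6, 1.8, -7.3]
opening: -0.002
```

step_arm([
  [[0, 0.0012, 0.0008], [0, 0, 0]],
  [[0, 0.0025, 0.0016], [0, 0, 0]],
  [[0, 0.0025, 0.0016], [0, 0, 0]],
])

```text
time_s: 9.45
eef_pos: [0.5754, 0.0693, 0.1526]
eef_rot: [0.309, -0.567, 0.672, -0.363]
wrist_force: [-8.7, 1.8, -6.9]
opening: -0.001
```

step_arm([
  [[0, 0.0017, 0.0011], [0, 0, 0]],
  [[0, 0.0034, 0.0022], [0, 0, 0]],
  [[0, 0.005, 0.0033], [0, 0, 0]],
  [[0, 0.005, 0.0033], [0, 0, 0]],
])

```text
time_s: 9.85
eef_pos: [0.5758, 0.0693, 0.1471]
eef_rot: [0.309, -0.567, 0.672, -0.363]
wrist_force: [-8.9, 2.2, -6.9]
opening: -0.002
```

```bash
python3 look.py w9; python3 ang.py w9 19
```

```text
9.85 [0.5758 0.0693 0.1471] [-0.02  0.06  2.33  3.63  0.27 -1.96] F [-8.9  2.2 -6.9] th 33.0 psi -9.5
ring [371.89878207 269.5285864 ] tip [258.19609051 248.92385565]
scene off [0.1 4.4] k 8 8 angle deg 19.61 rad 0.3423 res 0.16
side off [-0.2  3.7] k 1 3 angle deg 17.69 rad 0.3087 res 0.15
```

View pics/w9b.png

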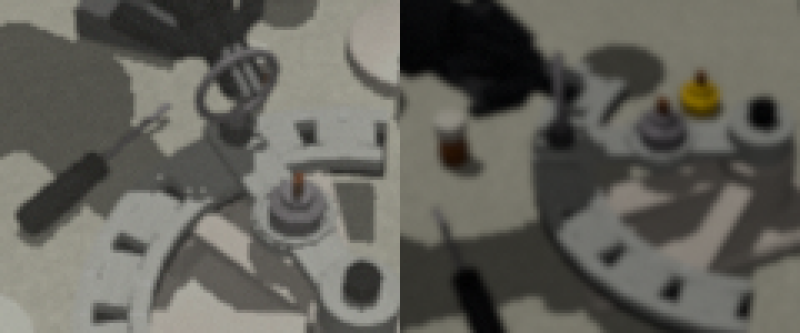

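View pics/w9z.png

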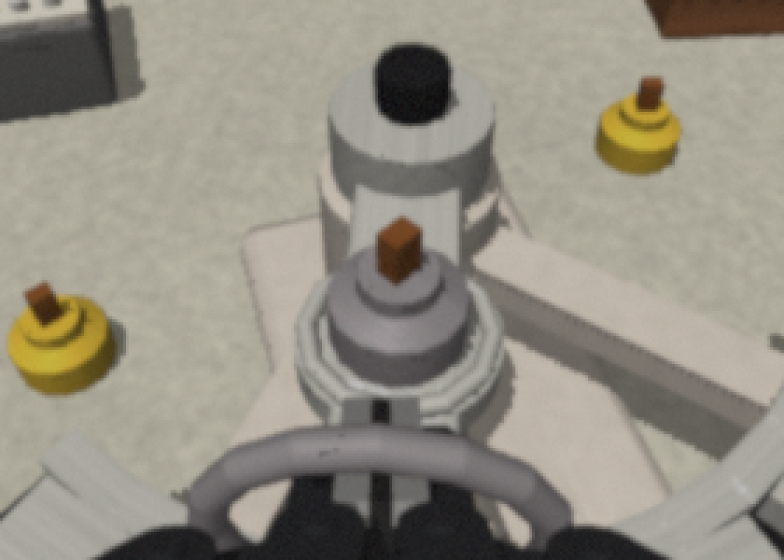

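step_arm([
  [[0, 0.0012, 0.0008], [0, 0, 0]],
  [[0, 0.0025, 0.0016], [0, 0, 0]],
  [[0, 0.0034, 0.0022], [0, 0, 0]],
  [[0, 0.0034, 0.0022], [0, 0, 0]],
])

```text
time_s: 10.4
eef_pos: [0.5777, 0.0689, 0.1453]
eef_rot: [0.31, -0.566, 0.671, -0.365]
wrist_force: [-5.1, 1.5, -3.0]
opening: -0.003
```

step_arm([
  [[0, 0.0012, 0.0008], [0, 0, 0]],
  [[0, 0.0025, 0.0016], [0, 0, 0]],
  [[0, 0.0042, 0.0027], [0, 0, 0]],
  [[0, 0.0042, 0.0027], [0, 0, 0]],
])

```text
time_s: 10.8
eef_pos: [0.5778, 0.0684, 0.1402]
eef_rot: [0.31, -0.566, 0.67, -0.366]
wrist_force: [1.2, -0.2, 0.4]
opening: 0.001
```

```bash
python3 look.py w10; python3 ang.py w10 19
```

```text
10.8 [0.5778 0.0684 0.1402] [-0.02  0.09  2.32  3.58  0.3  -1.91] F [ 1.2 -0.2  0.4] th 32.7 psi -9.5
ring [376.10062161 267.19328663] tip [258.22821204 248.93839389]
scene off [0.1 4.4] k 8 8 angle deg 19.63 rad 0.3426 res 0.16
side off [-0.2  3.7] k 1 3 angle deg 17.65 rad 0.308 res 0.15
```

View pics/w10b.png

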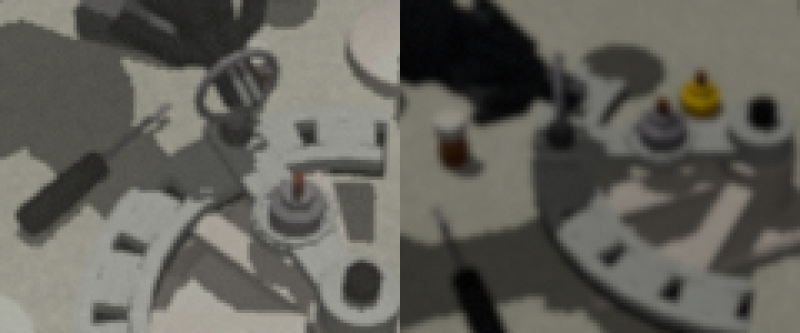

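View pics/w10z.png

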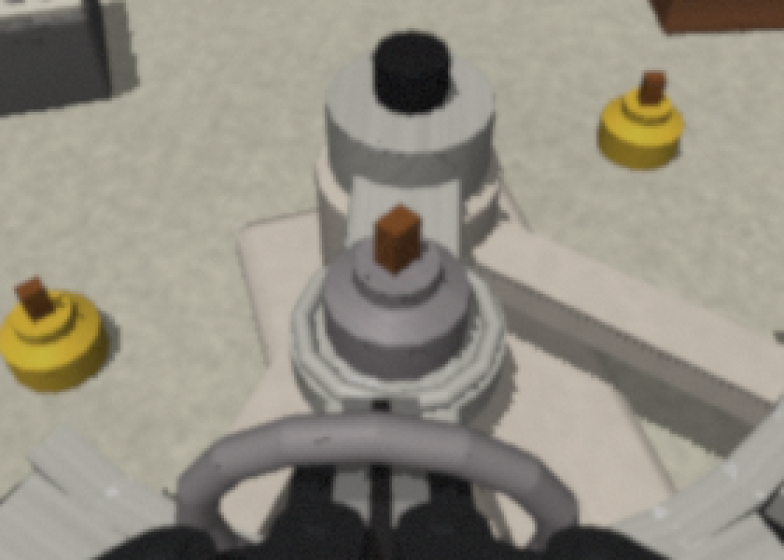

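step_arm([
  [[0, 0.002, 0.0013], [0, 0, 0]],
  [[0, 0.0034, 0.0022], [0, 0, 0]],
  [[0, 0.0034, -0.008], [0, 0, 0]],
  [[0, 0.0034, -0.02], [0, 0, 0]],
  [[0, 0.0034, -0.035], [0, 0, 0]],
])

```text
time_s: 11.45
eef_pos: [0.5457, 0.0738, 0.1552]
eef_rot: [0.309, -0.567, 0.671, -0.365]
wrist_force: [-0.3, 0.3, -0.6]
opening: 0.004
```

step_arm([
  [[0, 0, -0.015], [0, 0, 0]],
  [[0, 0, -0.03], [0, 0, 0]],
  [[0, 0, -0.045], [0, 0, 0]],
  [[0, 0, -0.06], [0, 0, 0]],
  [[0, 0, -0.07], [0, 0, 0]],
])

```text
time_s: 11.95
eef_pos: [0.4897, 0.082, 0.1891]
eef_rot: [0.313, -0.568, 0.667, -0.367]
wrist_force: [-0.1, 0.3, 0.2]
opening: 0.001
```

```bash
python3 look.py w11; python3 ang.py w11 19
```

```text
11.95 [0.4897 0.082  0.1891] [ 0.03 -0.29  2.51  4.28  0.17 -2.6 ] F [-0.1  0.3  0.2] th 32.3 psi -9.2
ring [327.56599175 190.45465959] tip [258.19131531 248.90804489]
scene off [0.1 4.4] k 8 9 angle deg 19.52 rad 0.3407 res 0.28
side off [-0.2  3.7] k 1 1 angle deg 19.48 rad 0.3401 res 0.38
```

View pics/w11b.png

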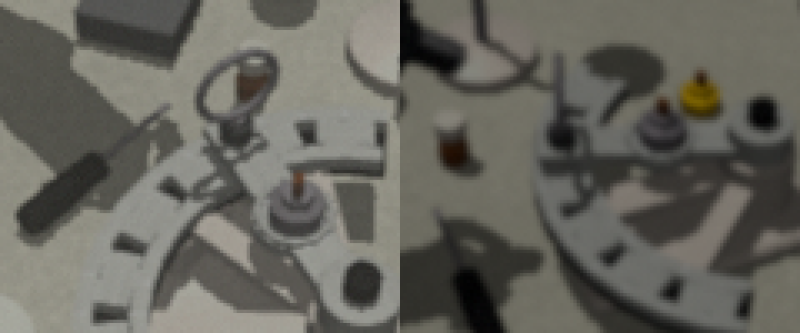

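View pics/w11z.png

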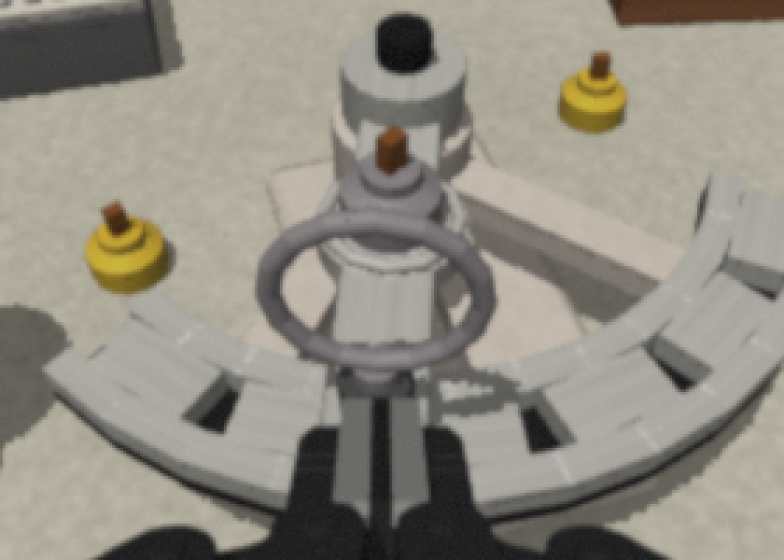

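```bash
python3 - <<'E'
from fit import *; import pickle
P=[.7219,.0335,6.5*d]
cw=pickle.load(open('c_w11.pkl','rb'))
a=19.7*d
print(nets.boxes_of('ring','scene')[:2])
for cam,c,im0,im1 in (('scene',cs,'scene0','w11scene'),('side',cd,'side0','w11side')):
    for z in (.141,.149): print(cam,z,'ang0 c',proj(pt(P,.16,0,z),c).round(1),'top',proj(pt(P,.16,0,z+.033),c).round(1),'ang20 c',proj(pt(P,.16,a,z),c).round(1),'top',proj(pt(P,.16,a,z+.033),c).round(1))
for z in (.141,.149): print('wrist',z,[((proj(pt(P,.16,a,z+dz),cw)-[120,90])*2.8).round(0).tolist() for dz in (.033,.026,-.026,-.033)])
im=cv2.imread('pics/w11scene.png')[155:205,240:310]; im0=cv2.imread('pics/scene0.png')[165:215,240:310]
cv2.imwrite('pics/cmp.png',np.vstack([cv2.resize(im0,(420,300),interpolation=3),cv2.resize(im,(420,300),interpolation=3)]))
E
```

```text
[{'extent': [267.2, 164.4, 296.1, 188.1], 'score': 0.51}]
scene 0.141 ang0 c [261.6 186.6] top [261.3 176.6] ang20 c [280.8 175.2] top [281.  165.1]
scene 0.149 ang0 c [261.5 184.2] top [261.2 174.1] ang20 c [280.8 172.8] top [281.1 162.6]
side 0.141 ang0 c [241.7 182.4] top [241.4 172.7] ang20 c [237.6 167.8] top [237.2 158.1]
side 0.149 ang0 c [241.7 180.1] top [241.3 170.2] ang20 c [237.5 165.5] top [237.1 155.6]
wrist 0.141 [[384.0, 210.0], [383.0, 231.0], [383.0, 354.0], [383.0, 368.0]]
wrist 0.149 [[384.0, 186.0], [384.0, 207.0], [383.0, 337.0], [383.0, 352.0]]
```

View pics/cmp.png

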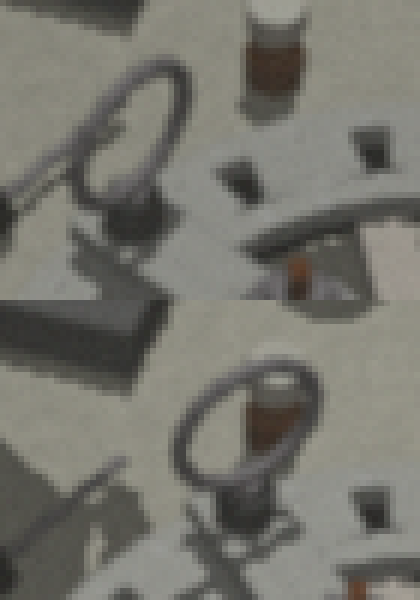

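```bash
python3 - <<'E'
from h import *
A=cv2.imread('pics/scene0.png').astype(int);B=cv2.imread('pics/w11scene.png').astype(int)
D=np.clip(np.abs(A-B)*3,0,255).astype(np.uint8); cv2.imwrite('pics/diff.png',D)
cv2.imwrite('pics/fin.png',cv2.imread('pics/w11scene.png'))
E
```

```text
(no output)
```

View pics/diff.png

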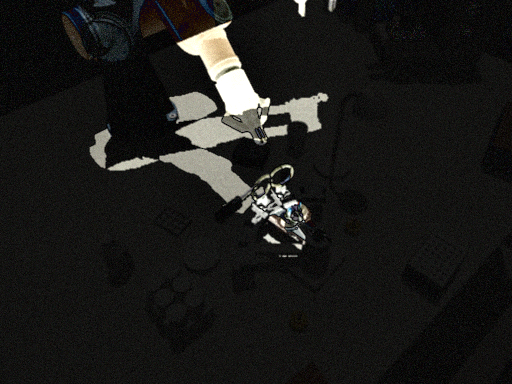

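View pics/fin.png

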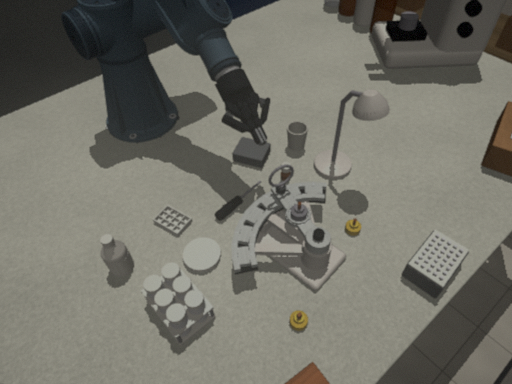

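```bash
python3 -c "
from h import *
o=telemetry.get_obs();print(o['time_s'],o['wrist_force'],o['dq'].round(3));print(ticket.hand_in())"
```

```text
12.15 [-0.49980433  0.24562132  0.85593689] [-0.003  0.017 -0.013 -0.004  0.    -0.017]
the job is handed in; nothing more can be done
None
```

I moved the specimen one station nearer the lamp and handed the job in at about 12 s. I put the closed fingertips through the pull ring from the free end and lifted the pin about 15 mm. Then I swung the arm one hole to the left, where the lamp stands, lowered the pin into that hole and backed out. The fingers stayed shut in one piece, so the ring was never clamped.

**Last checks**
- **Pin home:** the wrist picture puts the ring's outer top and bottom at rows 208 and 368. A ring fully home would be at 210 and 368, and one resting on the plate at 186 and 352.
- **Arm angle:** both cameras gave about 19.5°, within the pin's play of 20°. While the gripper was in the way, the side camera read about 17.7° from only a few pixels, so I did not rely on it.
- **Specimen:** it is still upright in its seat.
- **Bystanders:** the before-and-after picture from the scene camera shows only the robot, its shadow and the swing arm changed.
- **Forces:** the readings between moves never exceeded about 12 N while lifting and lowering, and were about 1 N (sensor noise) at hand-in, with the gripper clear of everything.
- **Joint limit:** joint 4 was at its 4.28 rad limit at the end of the retreat. I saw no sign that it passed it.

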